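# Feed a vial rack through the gated chute

### The job

Press the long steel bar beside the chute down with one fingertip and keep it down, so that the gate blade stays sunk below the chute floor, and with another finger gently push the vial rack along the chute until all of it is past the gate; then let the bar up so that the gate closes behind the rack. The rack must slide flat in the chute, never gripped or lifted, and must not touch the gate blade, neither bump into it nor have it come up underneath. Leave the beaker, jar and bottle where they stand.

Things in the scene. Friction and masses are not known exactly. Their poses are not given: they have to be found in the camera images.
- chute: Fixed straight open-topped chute on a grey base plate (380 x 200 mm). Origin on the table top, under the middle of the gate slot; x points along the chute the way the rack must travel, y towards the side with the steel finger bar, z up. The gate's hinge axis runs along x at y = -90, z = 70 mm, between two cheeks 84 mm high.
- slot (a point): Middle of the gate slot (10 mm wide, across floor and walls), level with the white chute floor, 60 mm above the table. Axes as the chute's. Floor from x = -210 (open end) to +160 mm. Aluminium side walls (inner faces y = -28 and +28 mm, 4 mm thick) and an end wall (inner face x = 156 mm) rise 16 mm above the floor.
- gate (a joint): Hinged steel gate: a 6 mm blade across the chute in the slot, in one piece with the finger bar; turns about an axis along the chute. 0 = closed, blade's slanting top 4 (hinge side) to 18 mm (bar side) above the floor. Grows as the bar is pressed, stop at 0.30 rad. From 0.19 the blade is wholly below the floor; 0.25 is comfortable. Sprung shut: about 2 N at first, 5 N when down.
- bar_mid (a point): Middle of the upper face of the finger bar, a steel strip 250 mm long (x = -200 to +50 mm in the chute's frame), 40 wide, 4 thick. In the chute's frame, gate closed: inner edge y = 35, z = 127, outer edge y = 74, z = 138 mm. At 0.28 rad: level, top z = 90 mm, y = 46 to 86 mm. A fingertip at y = 60 mm is over it all the way down. Press anywhere along it; fingers may slide along it.
- chute_mid (a point): Point on the chute's middle line at the slot, 32 mm above its floor (z = 92 mm): about the height of the fingertips when the bar is down. A fingertip at this height inside the chute clears walls and sunk blade and meets only the rack's end plate. Axes as the chute's.
- rack_mid (a point): Loose white plastic vial rack in the chute before the gate: 90 mm long, 50 wide, closed end plates 48 high and 5 thick; eight small amber vials with black caps fixed in it, tops 58 mm above its underside; about 250 g. Point at its centre, 24 mm above its underside; x along its length in the direction of travel, z up. Its centre starts 75 to 105 mm before the slot.
- beaker_rim (a point): Bystander: open glass beaker, 68 mm wide, 90 mm high; point at the centre of its mouth.
- jar_mid (a point): Bystander: amber glass jar with a white lid, 60 mm wide, 100 mm high; point at its centre.
- reagent_mid (a point): Bystander: white plastic bottle with grey cap, 64 mm wide, 140 mm high; point at its centre.

How it is judged:
By the outcome, as a careful person would: the job done as asked, in the order asked, and still so for the second after the job is handed in, with the robot touching nothing.
It also fails if it takes over 42 s, if anything falls off the work surface, if the arm or the gripper's body presses on something with over 40 N, if the wrist force passes 120 N, or if a joint passes its speed limit or range.

### The arm

A 7-joint arm with a two-finger parallel gripper is mounted at the origin on the work surface. World frame = base frame: x ahead of the robot, y to its left, z up, the work surface at z = 0. Lengths are in m, angles in rad, forces in N, time in s.
With the tool pointing down it reaches from about 0.4 to 0.85 m from the base axis. Payload 10.4 kg.
Tool frame: the origin (TCP) lies between the finger pads; the fingertips stand 8 mm ahead of it and the grasp point (between the pads) lies 11 mm behind it; z points along the fingers, x is the direction in which the jaws open and shut, and the axes are right-handed (so a half turn about z gives the same grasp; the last joint's range is limited). The gripper opens to 87 mm and grips with 3 to 60 N. Pads are 19 mm wide; open, the fingers measure 117 mm over their backs; the gripper's body (75 mm by 190 mm) begins 51 mm behind the grasp point.
Start: joints at [1.085, 0.332, -0.065, 1.46, 0.022, 1.35, -0.088], TCP at [0.279, -0.559, 0.2] pointing down, gripper open.
Joint ranges: [-2.6, 2.6], [-0.5, 2.12], [-1.47, 1.34], [0.16, 2.42], [-1.27, 4.41], [0.06, 2.06], [-2.6, 2.6]. Speed limits (rad/s): [2.22, 2.22, 2.79, 2.79, 3.14, 3.14, 3.14].

### API

Orientations are given as a unit quaternion [x, y, z, w].
In Python, from bench import r, viewer gives the robot as it stands.
- The arm moves only by the tool apply_moves, never from a script. Its argument "increments" is a list of rows, each an object with "grip": the closure in counts, from 0 (fully open) to 255 (shut); "xyz": the shift along the tool's x, y, z in mm, a list of three; "rotation": the turn, a rotation vector about the tool's x, y, z in degrees, a list of three. A call has 1 to 5 rows; each row is the pose to reach, as a shift and turn from the pose measured when the call began, along the tool's axes at that moment; what a row does not reach only later rows make up. A row lasts 1/8 s, in which the tool goes at most 62.5 mm and 10.7 degrees, less where a joint would pass 70% of its speed; a pose out of reach is approached as far as the arm can. A call with a gripper value outside its range is refused whole. The fingers move at their own pace and stop on an object; "squeeze" is the grip in N (left out, the last holds). Time passes only in rows, so rows that repeat a pose let the fingers close. It gives the time, the measured TCP pose, the force and the opening at its end, in the units of the state.
- r.read_state(): the state, without advancing time (a new reading comes with each control period).
- viewer.camera(name): name is "scene" or "top" or "wrist"; returns a dict with "img" (480x640x3 uint8, blue, green, red), "range_z" (480x640 float32, m along the optical axis (not along the pixel's ray), 0 where there is no reading), "vertical_fov" (degrees; the focal length in pixels is half the picture's height over the tangent of half this angle, whatever the lens; pixels are square), "cx", "cy" (the principal point, pixels), "rvec" (rotation vector, rad) and "tvec" (3), from world to camera coordinates, as OpenCV has them. Camera axes: x right, y down, z forward; pixel columns grow to the right and rows downward; lengths in m; the calibration is good to about 2 mm. The wrist camera is an equidistant fisheye: a pixel r from the principal point sees the ray r / f radians off the axis. A picture is of the moment at which its call begins.
- r.close_job(): hands the job in, once; it reports no verdict.
The state is a dict: "time": time; "joint_positions": joint angles; "joint_vel": joint speeds; "joint_torque": joint torques, N m; "ee_pos": TCP position; "eef_rot": TCP orientation; "ft_force": force on the tool from outside, world axes, zero at the start; "torque": the same for the moment, N m; "width": finger opening in m.
Only numpy, scipy, OpenCV 4.12 (cv2) and the standard library are available. Lean on these libraries where they do the work, as an engineer would, in place of code of your own. Each camera call takes 0.05 s, during which the arm holds its last target.

## Working session

There is one attempt and no reset: what is moved stays moved. The work goes in short steps, Python scripts to look and compute and a tool call to move; the robot and the scene stay as the last step left them, time stands still between calls to the robot, and variables do not carry over. Pictures are saved under pics/ and viewed, and the job is handed in when it is done.

Besides the shell and the picture viewer there is one more tool, called after "Emit:" by a JSON object that holds its "name" and its "arguments", one argument or row to a line. apply_moves: Moves the arm, as the interface text tells. Its arguments: {"type":"object","properties":{"increments":{"type":"array","items":{"type":"object","properties":{"grip":{"type":"number"},"xyz":{"type":"array","items":{"type":"number"}},"rotation":{"type":"array","items":{"type":"number"}}}}},"squeeze":{"type":"number"}},"required":["increments"]}

```bash
ls; mkdir -p pics; python3 - <<'E'
from bench import r, viewer
import cv2,numpy as np
print(r.read_state())
for n in ["scene","top"]:
    c=viewer.camera(n); cv2.imwrite(f"pics/{n}0.png",c["img"]); np.savez(f"{n}0.npz",**c)
    print(n,c["vertical_fov"],c["cx"],c["cy"],c["rvec"],c["tvec"])
E
```

```text
pics
{'time': 0.0, 'joint_positions': array([ 1.08538056,  0.33286373, -0.06469613,  1.46090935,  0.02159073,
        1.34989848, -0.08846155]), 'joint_vel': array([-0.00120217, -0.00046443,  0.00108579, -0.00055518, -0.00099563,
       -0.00234483, -0.0002537 ]), 'joint_torque': array([ 3.01199321e-06, -6.23258686e+01,  2.49832054e-02, -3.89890301e+01,
       -6.12529577e-02,  3.98882374e-02,  1.55703947e-04]), 'ee_pos': array([ 0.27885769, -0.55888955,  0.19887429]), 'eef_rot': array([ 8.50445828e-01, -5.26062178e-01, -6.02581314e-04, -3.40114348e-04]), 'ft_force': array([-0.20782172, -0.91559999, -0.54018464]), 'torque': array([0.04550903, 0.01314795, 0.03412614]), 'width': 0.0871460953656913}
scene 56.435984105948464 320.0815383897384 234.49523313701874 [ 1.78678191  1.88461555 -0.63564911] [ 0.02816278 -0.32607079  1.3537813 ]
top 49.782579961913825 320.2223683054334 232.99428597092205 [ 2.14503738 -2.201166    0.10582195] [-0.00218887  0.50697771  1.19648768]
```

View pics/scene0.png

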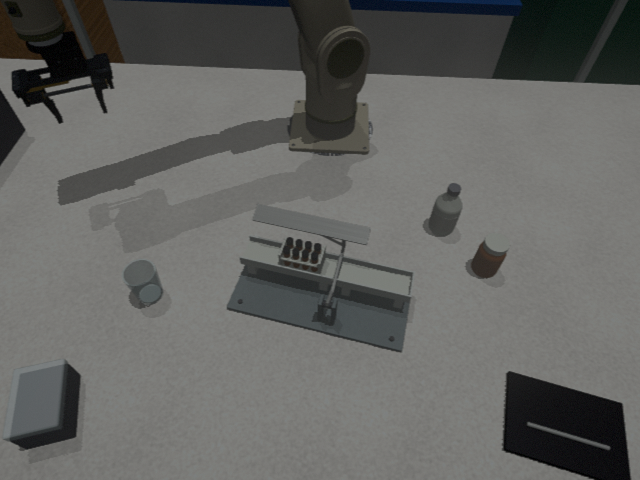

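View pics/top0.png

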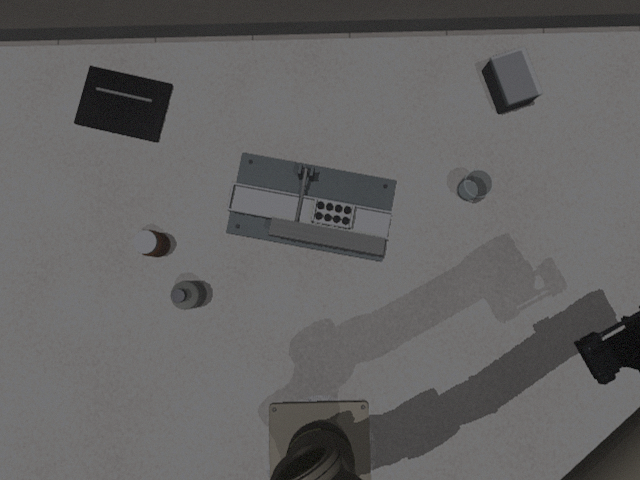

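The pictures show the chute at about top (310,207), running leftwards towards +y. The bar is on the robot's side and the rack is at (333,213). The beaker is at (470,187), the jar at (152,242) and the bottle at (187,294), all clear of the chute. I'll measure next.

```bash
cat > h.py <<'E'
import numpy as np,cv2
def load(f): return dict(np.load(f))
def K(c):
    f=240/np.tan(np.radians(float(c["vertical_fov"]))/2); return f,float(c["cx"]),float(c["cy"])
def ray(c,u,v):
    f,cx,cy=K(c);R=cv2.Rodrigues(c["rvec"])[0];C=-R.T@c["tvec"]
    return C,R.T@np.array([(u-cx)/f,(v-cy)/f,1.])
def onz(c,u,v,z):
    C,d=ray(c,u,v); return C+d*(z-C[2])/d[2]
def cloud(c):
    f,cx,cy=K(c);R=cv2.Rodrigues(c["rvec"])[0]
    v,u=np.mgrid[:480,:640];Z=c["range_z"]
    P=np.stack([(u-cx)/f*Z,(v-cy)/f*Z,Z],-1)-c["tvec"]
    return P@R
def proj(c,p):
    f,cx,cy=K(c);R=cv2.Rodrigues(c["rvec"])[0];q=R@np.asarray(p)+c["tvec"];return q[0]/q[2]*f+cx,q[1]/q[2]*f+cy
E
python3 - <<'E'
from h import *
c=load("top0.npz");P=cloud(c)
im=c["img"]
cr=im[140:275,215:410]; cv2.imwrite("pics/topcrop.png",np.clip(cv2.resize(cr,None,fx=4,fy=4,interpolation=cv2.INTER_CUBIC)*1.7,0,255).astype(np.uint8))
s=load("scene0.npz");cr=s["img"][195:360,220:420]; cv2.imwrite("pics/scenecrop.png",np.clip(cv2.resize(cr.astype(float),None,fx=4,fy=3.6,interpolation=cv2.INTER_CUBIC)*1.5,0,255).astype(np.uint8))
# base plate region: height 3..200mm within area
z=P[...,2]; print("table z",np.median(z[300:340,220:260]))
for (u,v) in [(270,165),(360,185),(265,200),(375,222),(290,230),(370,246),(333,213),(245,230)]:
    print((u,v),P[v,u].round(4),im[v,u])
E
```

```text
table z -0.00040822346406838917
(270, 165) [0.6762 0.1017 0.0108] [77 73 69]
(360, 185) [ 0.6222 -0.1143  0.0078] [76 73 70]
(265, 200) [0.5828 0.11   0.0611] [119 116 114]
(375, 222) [ 0.5252 -0.1413  0.0621] [117 113 113]
(290, 230) [0.5044 0.0498 0.1334] [83 82 83]
(370, 246) [ 0.4655 -0.1208  0.1337] [82 82 81]
(333, 213) [ 0.5437 -0.0446  0.0977] [114 114 113]
(245, 230) [0.5203 0.1646 0.0068] [78 78 72]
```

View pics/topcrop.png

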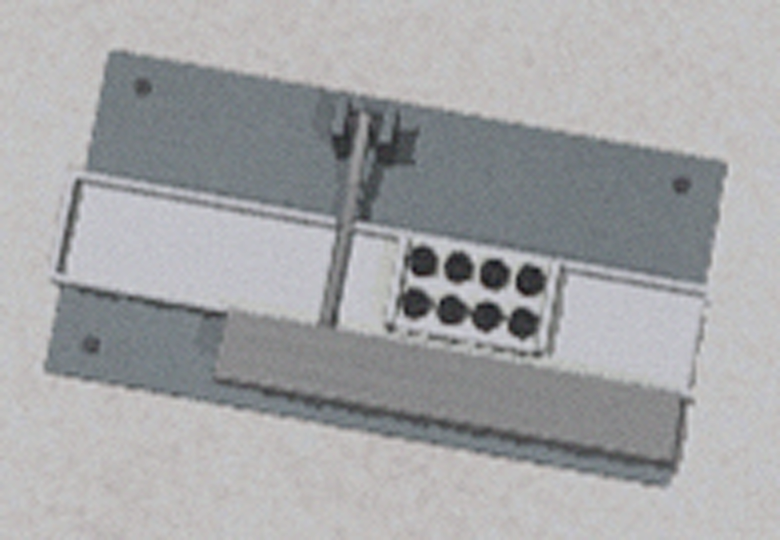

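View pics/scenecrop.png

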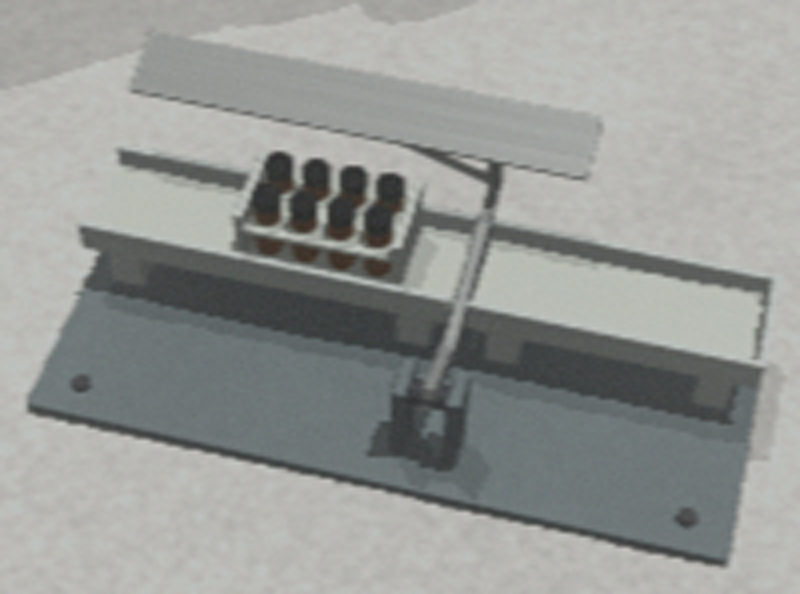

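```bash
cat > est.py <<'E'
from h import *
def est(tf,sf,pr=True):
    c=load(tf);s=load(sf)
    P=cloud(c).reshape(-1,3);I=c["img"].reshape(-1,3).astype(int)
    near=(abs(P[:,0]-.56)<.2)&(abs(P[:,1]-.0)<.26)
    out={}
    for n,lo,hi in [("base",.004,.016),("floor",.054,.068),("bar",.12,.145)]:
        m=near&(P[:,2]>lo)&(P[:,2]<hi); q=P[m][:,:2].astype(np.float32)*1000
        if n=="base": pass
        lab=np.zeros((480,640),np.uint8);lab.reshape(-1)[m]=255
        k,L,st,_=cv2.connectedComponentsWithStats(lab)
        if n=="bar":
            i=1+np.argmax(st[1:,4]); q=P[(L.reshape(-1)==i)][:,:2].astype(np.float32)*1000
        print(n,len(q),cv2.minAreaRect(q),P[m][:,2].mean())
est("top0.npz","scene0.npz")
c=load("top0.npz");s=load("scene0.npz")
print("wall corners top")
for u,v in [(72,178),(52,284),(707,290),(692,398)]:
    print(onz(c,215+(u-1.5)/4,140+(v-1.5)/4,.076).round(4))
print("base corners (z .01)")
for u,v in [(110,50),(726,162),(670,485),(45,373)]: print(onz(c,215+(u-1.5)/4,140+(v-1.5)/4,.010).round(4))
print("scene: base corners")
for u,v in [(28,405),(727,560)]: print(onz(s,220+(u-1.5)/4,195+(v-1.3)/3.6,.01).round(4))
print("wall corners scene: near-open, near-end")
for u,v in [(80,228),(765,364),(119,150),(771,278)]: print(onz(s,220+(u-1.5)/4,195+(v-1.3)/3.6,.076).round(4))
E
python3 est.py
```

```text
base 7196 ((559.9488525390625, 0.030426025390625), (519.9611206054688, 399.2748718261719), 89.95282745361328) 0.009194654907016401
floor 2924 ((535.29931640625, 65.34559631347656), (225.3760223388672, 471.7054748535156), 16.440196990966797) 0.06021602427139514
bar 2225 ((490.0732421875, -28.851173400878906), (249.72518920898438, 41.93254852294922), 78.0054931640625) 0.13198702014490288
wall corners top
[0.6188 0.1816 0.076 ]
[0.5582 0.1936 0.076 ]
[ 0.5452 -0.1777  0.076 ]
[ 0.484  -0.1669  0.076 ]
base corners (z .01)
[0.7098 0.1688 0.01  ]
[ 0.6314 -0.2016  0.01  ]
[ 0.4378 -0.1606  0.01  ]
[0.5142 0.2099 0.01  ]
scene: base corners
[ 0.6339 -0.1986  0.01  ]
[0.7112 0.1697 0.01  ]
wall corners scene: near-open, near-end
[ 0.5504 -0.1757  0.076 ]
[0.6227 0.1841 0.076 ]
[ 0.4908 -0.1635  0.076 ]
[0.5644 0.1918 0.076 ]
```

```bash
cat >> h.py <<'E'
A=np.radians(11.85);EX=np.array([np.sin(A),np.cos(A),0]);EY=np.array([-np.cos(A),np.sin(A),0]);O=np.array([.5585,.0333,0])
def tochute(p): d=np.asarray(p)-O; return (np.array([d@EX,d@EY,d[2]])*1000).round(1)
def toworld(x,y,z): return O+(x*EX+y*EY)/1000+np.array([0,0,z/1000])
E
cat > st.py <<'E'
from h import *
from scipy.spatial.transform import Rotation as Ro
def tgt(x,y,z,s):
    "pose of TCP in chute mm; print shift & rotation in tool axes; tool x = s*EY"
    from bench import r
    q=r.read_state();Rt=Ro.from_quat(q["eef_rot"]);d=Rt.inv().apply(toworld(x,y,z)-q["ee_pos"])*1000
    X=s*EY;Z=np.array([0,0,-1.]);G=Ro.from_matrix(np.stack([X,np.cross(Z,X),Z],1))
    print("t",q["time"],"tcp chute",tochute(q["ee_pos"]),"shift",d.round(1),"rot",np.degrees((Rt.inv()*G).as_rotvec()).round(1),"F",q["ft_force"].round(1),"w",round(q["width"]*1000,1),"j",q["joint_positions"].round(2))
E
python3 - <<'E'
from h import *
c=load("top0.npz");s=load("scene0.npz")
print("rack top-plate corners (rear,rear,front,front)")
for u,v in [(562,262),(550,355),(403,236),(388,328)]: print(tochute(onz(c,215+(u-1.5)/4,140+(v-1.5)/4,.108)))
print("caps")
for u,v in [(422,262),(530,280),(415,304),(521,323)]: print(tochute(onz(c,215+(u-1.5)/4,140+(v-1.5)/4,.118)))
print("blade",tochute(onz(c,215+343.5/4,140+230/4,.07)))
print("scene caps")
for u,v in [(279,158),(391,178),(265,190),(378,212)]: print(tochute(onz(s,220+(u-1.5)/4,195+(v-1.3)/3.6,.118)))
from st import tgt
for sg in (1,-1): tgt(-160,30,200,sg)
E
```

```text
rack top-plate corners (rear,rear,front,front)
[-124.3  -26.1  108. ]
[-126.8   25.9  108. ]
[-35.3 -24.6 108. ]
[-36.4  27.2 108. ]
caps
[-48.5 -10.7 118. ]
[-108.4  -11.6  118. ]
[-48.9  12.7 118. ]
[-107.7   12.6  118. ]
blade [ -0.8 -27.2  70. ]
scene caps
[-108.1   12.7  118. ]
[-47.8  14.1 118. ]
[-108.3  -11.4  118. ]
[-48.  -11.1 118. ]
t 0.1 tcp chute [-637.  152.  199.] shift [-298.3 -391.8   -0.7] rot [1.000e-01 0.000e+00 1.284e+02] F [-0.1 -0.2 -0.3] w 87.1 j [ 1.09  0.33 -0.06  1.46  0.02  1.35 -0.09]
t 0.1 tcp chute [-637.  152.  199.] shift [-298.3 -391.8   -0.7] rot [ -0.    0.1 -51.6] F [-0.1 -0.2 -0.3] w 87.1 j [ 1.09  0.33 -0.06  1.46  0.02  1.35 -0.09]
```

Emit:
{"name": "apply_moves", "arguments": {
  "increments": [
    {"grip": 123, "xyz": [-60, -78, 0], "rotation": [0, 0, -10]},
    {"grip": 123, "xyz": [-90, -118, 0], "rotation": [0, 0, -20]},
    {"grip": 123, "xyz": [-120, -157, 0], "rotation": [0, 0, -30]},
    {"grip": 123, "xyz": [-150, -196, 0], "rotation": [0, 0, -40]},
    {"grip": 123, "xyz": [-180, -235, 0], "rotation": [0, 0, -50]}
  ]
}}

```text
time: 0.72
ee_pos: [0.4095, -0.2905, 0.199]
eef_rot: [0.993, -0.114, -0.0, -0.001]
ft_force: [-0.5, -0.6, 0.5]
width: 0.0483
```

```bash
python3 -c "
from st import tgt
tgt(-150,30,200,-1)"
```

```text
t 0.725 tcp chute [-347.5   79.4  199. ] shift [  45.1 -198.5   -0.8] rot [-0.1  0.1 -1.2] F [-0.5 -0.6  0.5] w 48.3 j [ 0.86  0.08 -0.35  1.76  0.03  1.3   0.28]
```

Emit:
{"name": "apply_moves", "arguments": {
  "increments": [
    {"grip": 123, "xyz": [10, -45, 0], "rotation": [0, 0, -1]},
    {"grip": 123, "xyz": [22, -95, 0], "rotation": [0, 0, -1]},
    {"grip": 123, "xyz": [34, -150, 0], "rotation": [0, 0, -1]},
    {"grip": 123, "xyz": [45, -198, 0], "rotation": [0, 0, -1]},
    {"grip": 123, "xyz": [45, -198, 0], "rotation": [0, 0, -1]}
  ]
}}

```text
time: 1.35
ee_pos: [0.4991, -0.1035, 0.199]
eef_rot: [0.995, -0.102, -0.0, -0.001]
ft_force: [-0.8, -1.1, 0.0]
width: 0.0448
```

```bash
cat > look.py <<'E'
import sys
from h import *
from bench import viewer
tag=sys.argv[1]
for n in sys.argv[2:]:
    c=viewer.camera(n); np.savez(f"{n}{tag}.npz",**c); im=c["img"]
    if n=="top": im=cv2.resize(im[140:275,215:410],None,fx=4,fy=4,interpolation=cv2.INTER_CUBIC)
    if n=="scene": im=cv2.resize(im[140:360,200:440],None,fx=3,fy=2.7,interpolation=cv2.INTER_CUBIC)
    cv2.imwrite(f"pics/{n}{tag}.png",np.clip(im*1.5,0,255).astype(np.uint8))
E
python3 look.py 1 wrist scene; python3 -c "
from st import tgt
tgt(-150,30,160,-1)"
```

```text
t 1.45 tcp chute [-150.8   30.4  198.8] shift [ 0.4 -0.7 38.8] rot [-0.   0.1 -0.2] F [-0.4 -0.4 -0.5] w 45.1 j [ 0.62  0.12 -0.53  1.74  0.06  1.31 -0.13]
```

View pics/wrist1.png

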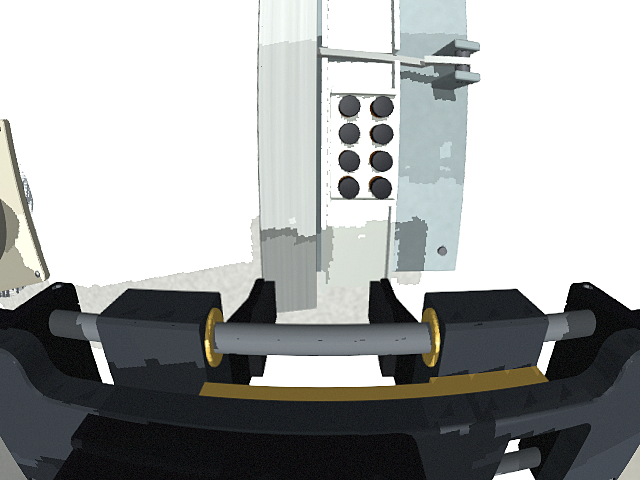

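View pics/scene1.png

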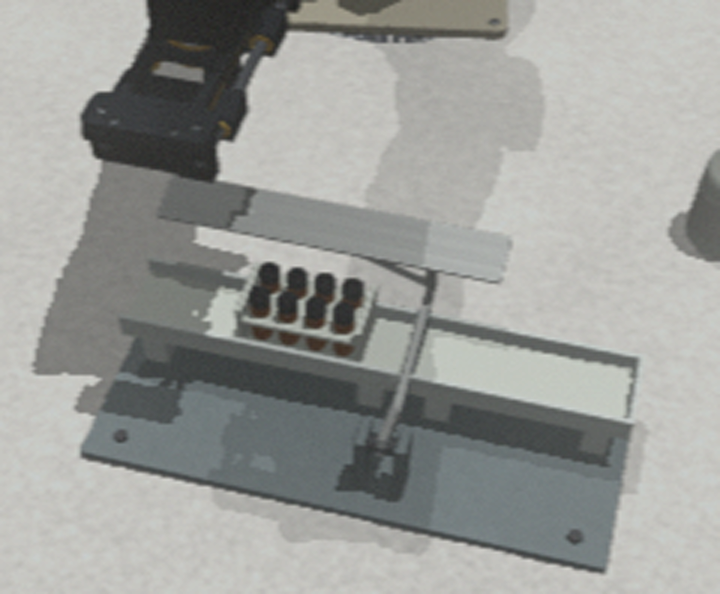

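In the wrist view, the left finger (~265,290) is over the bar strip and the right finger (~380,290) is over the chute behind the rack, whose rear edge is at row 198. I'll lower now.

Emit:
{"name": "apply_moves", "arguments": {
  "increments": [
    {"grip": 123, "xyz": [0, 0, 14], "rotation": [0, 0, 0]},
    {"grip": 123, "xyz": [0, 0, 28], "rotation": [0, 0, 0]},
    {"grip": 123, "xyz": [0, 0, 42], "rotation": [0, 0, 0]},
    {"grip": 123, "xyz": [0, 0, 52], "rotation": [0, 0, 0]},
    {"grip": 123, "xyz": [0, 0, 60], "rotation": [0, 0, 0]}
  ]
}}

```text
time: 2.08
ee_pos: [0.4976, -0.1079, 0.1381]
eef_rot: [0.994, -0.105, -0.001, -0.0]
ft_force: [0.7, 0.2, -0.3]
width: 0.0449
```

```bash
python3 look.py 2 wrist; python3 -c "
from st import tgt
tgt(-150,30,100,-1)"
```

```text
t 2.125 tcp chute [-150.7   31.   137.3] shift [ 1.2 -0.7 37.3] rot [-0.   0.2 -0.2] F [-1.5  0.8 -0.6] w 45.1 j [ 0.61  0.17 -0.53  1.82  0.09  1.18 -0.16]
```

View pics/wrist2.png

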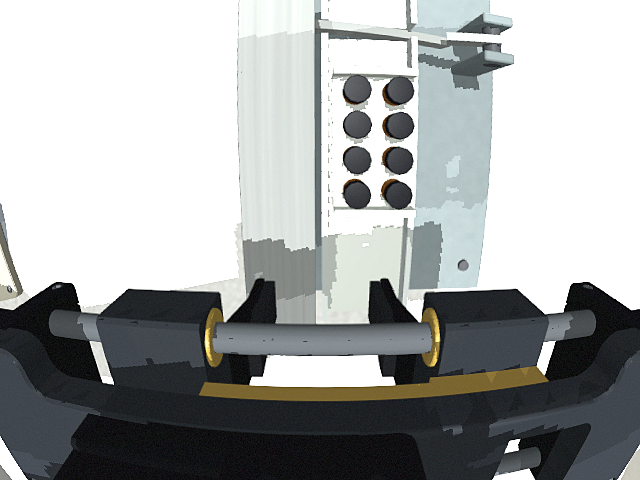

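Fingers are still lined up with the bar and the chute. I'll continue down.

Emit:
{"name": "apply_moves", "arguments": {
  "increments": [
    {"grip": 123, "xyz": [0, 0, 6], "rotation": [0, 0, 0]},
    {"grip": 123, "xyz": [0, 0, 12], "rotation": [0, 0, 0]},
    {"grip": 123, "xyz": [0, 0, 18], "rotation": [0, 0, 0]},
    {"grip": 123, "xyz": [0, 0, 20], "rotation": [0, 0, 0]}
  ]
}}

```text
time: 2.62
ee_pos: [0.497, -0.1078, 0.1169]
eef_rot: [0.994, -0.105, -0.002, -0.001]
ft_force: [0.6, 0.8, 0.2]
width: 0.0451
```

```bash
python3 look.py 3 top scene; python3 -c "
from st import tgt
tgt(-150,30,100,-1)"
```

```text
t 2.725 tcp chute [-150.7   31.2  117.1] shift [ 1.2 -0.7 17.1] rot [-0.1  0.2 -0.2] F [ 0.3 -0.1  0.2] w 44.9 j [ 0.61  0.19 -0.53  1.84  0.1   1.14 -0.17]
```

View pics/top3.png

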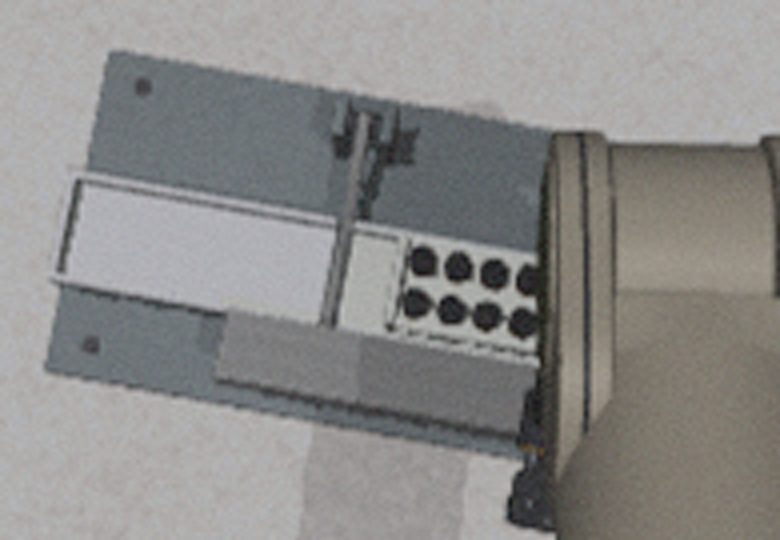

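View pics/scene3.png

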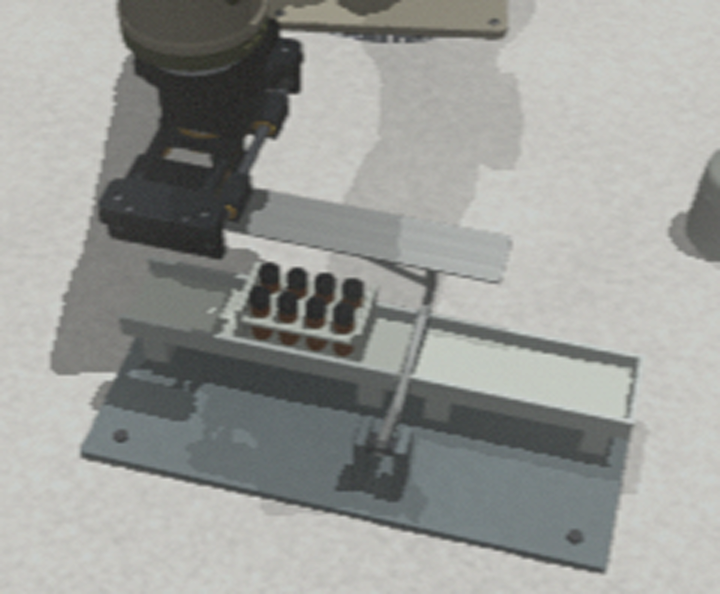

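The bar has not moved although the tip should be touching. I'll check the geometry before going further.

```bash
python3 look.py 4 wrist; python3 - <<'E'
from h import *
from scipy.spatial.transform import Rotation as Ro
from bench import r
c=load("top3.npz");P=cloud(c)
for u,v in [(290,230),(330,235),(340,240)]: print(tochute(P[v,u]))
P0=cloud(load("top0.npz"));print(tochute(P0[235,330]))
w=load("wrist4.npz");q=r.read_state();Rt=Ro.from_quat(q["eef_rot"])
R=cv2.Rodrigues(w["rvec"])[0];C=-R.T@w["tvec"];print("cam in tool",Rt.inv().apply(C-q["ee_pos"])*1000,"axis",Rt.inv().apply(R[2]))
f=240/np.tan(np.radians(float(w["vertical_fov"]))/2);print(f,w["vertical_fov"])
def fp(p):
    k=R@p+w["tvec"];th=np.arctan2(np.hypot(k[0],k[1]),k[2]);d=k[:2]/np.hypot(*k[:2]);return (d*th*f+[w["cx"],w["cy"]]).round()
for n,t in [("tcp",(0,0,0)),("L",(30,0,8)),("R",(-30,0,8)),("Lin",(22.5,0,8)),("Rin",(-22.5,0,8)),("Lback",(37.5,0,8))]: print(n,fp(q["ee_pos"]+Rt.apply(np.array(t)/1000)))
for n,t in [("barend in",(-200,35,127)),("barend out",(-200,74,138)),("in0",(-100,35,127)),("out0",(-100,74,138)),("slot",(0,0,60)),("chute end L",(-210,28,76)),("R",(-210,-28,76))]: print(n,fp(toworld(*t)))
E
```

```text
[  4.9  56.5 135.5]
[-81.4  51.  129.1]
[-104.6   57.7  127.4]
[-81.4  51.3 131.4]
cam in tool [-1.19998279e-01 -7.75942307e+01 -1.84886258e+02] axis [-4.97093531e-04  2.83603273e-01  9.58941571e-01]
371.64829954431775 65.70646984690485
tcp [322. 281.]
L [376. 275.]
R [269. 275.]
Lin [362. 275.]
Rin [282. 275.]
Lback [389. 275.]
barend in [315. 366.]
barend out [245. 376.]
in0 [314. 190.]
out0 [228. 194.]
slot [370.  25.]
chute end L [327. 335.]
R [405. 334.]
```

View pics/wrist4.png

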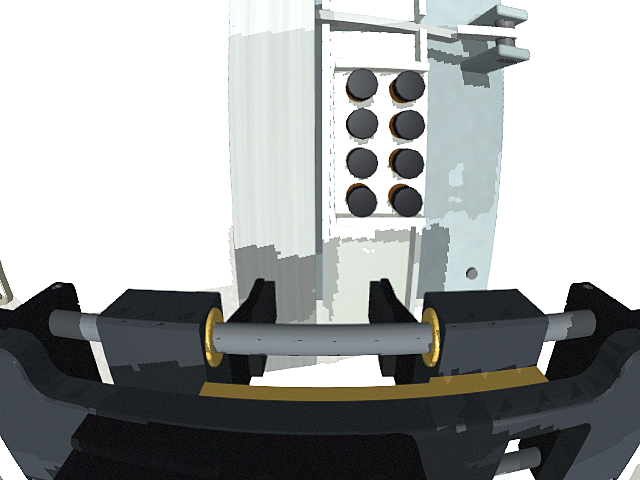

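```bash
python3 - <<'E'
from h import *
from bench import r
P0=cloud(load("top0.npz"));P3=cloud(load("top3.npz"))
d=(P3-P0)[232:238,290:335,2];print("bar dz top",np.median(d)*1000,np.median(P0[225:232,285:300,2]),np.median(P3[225:232,285:300,2]))
def wc(w):
    f=240/np.tan(np.radians(float(w["vertical_fov"]))/2);R=cv2.Rodrigues(w["rvec"])[0]
    v,u=np.mgrid[:480,:640];a=u-float(w["cx"]);b=v-float(w["cy"]);rr=np.hypot(a,b)+1e-9;th=rr/f;Z=w["range_z"]
    P=np.stack([a/rr*np.tan(th)*Z,b/rr*np.tan(th)*Z,Z],-1)-w["tvec"];return P@R
for n in "124":
    W=wc(load(f"wrist{n}.npz"));print(n)
    for u,v in [(280,200),(250,150) if n!="1" else (290,150),(270,250),(267,284),(264,300),(382,284),(380,252),(310,250),(300,365),(360,160),(360,180)]: print((u,v),tochute(W[v,u]))
E
```

```text
bar dz top 0.3075990720752958 0.1324854394290133 0.13232179269011543
1
(280, 200) [-114.1   59.2  133. ]
(290, 150) [-79.8  52.  132. ]
(270, 250) [-149.3   66.9  136.1]
(267, 284) [-137.4   55.8  224.9]
(264, 300) [-137.4   54.7  242.1]
(382, 284) [-134.8    2.9  230.4]
(380, 252) [-175.3  -23.5   60.5]
(310, 250) [-152.2   38.9  126.7]
(300, 365) [-346.2   57.2   -2. ]
(360, 160) [-88.8   1.1  97. ]
(360, 180) [-104.5    0.8   96.5]
2
(280, 200) [-107.7   52.5  132.7]
(250, 150) [-81.1  66.8 136.4]
(270, 250) [-134.8   58.7  133.9]
(267, 284) [-141.    56.1  165.7]
(264, 300) [-141.1   55.   182.8]
(382, 284) [-139.6    3.3  169.4]
(380, 252) [-160.8  -12.9   59. ]
(310, 250) [-136.6   37.3  128.3]
(300, 365) [-3.059e+02  5.450e+01  1.000e-01]
(360, 160) [-88.    9.6 117.2]
(360, 180) [-101.7    7.4   97.7]
4
(280, 200) [-103.9   50.6  132.7]
(250, 150) [-80.3  63.7 134. ]
(270, 250) [-128.1   56.1  133.5]
(267, 284) [-141.9   56.9  142.9]
(264, 300) [-141.7   55.7  160.6]
(382, 284) [-140.1    3.6  146.9]
(380, 252) [-152.9   -8.4   61.6]
(310, 250) [-129.8   37.   128.2]
(300, 365) [-198.2   43.7  128.7]
(360, 160) [-86.4  12.4 118.9]
(360, 180) [-99.3   9.9  95.6]
```

```bash
python3 look.py 5 scene; python3 - <<'E'
from h import *
from bench import r
from scipy.spatial.transform import Rotation as Ro
q=r.read_state();Rt=Ro.from_quat(q["eef_rot"])
w=load("wrist4.npz")
f=240/np.tan(np.radians(float(w["vertical_fov"]))/2);R=cv2.Rodrigues(w["rvec"])[0]
v,u=np.mgrid[:480,:640];a=u-float(w["cx"]);b=v-float(w["cy"]);rr=np.hypot(a,b)+1e-9;th=rr/f;Z=w["range_z"]
P=(np.stack([a/rr*np.tan(th)*Z,b/rr*np.tan(th)*Z,Z],-1)-w["tvec"])@R
T=(Rt.inv().apply((P-q["ee_pos"]).reshape(-1,3))*1000).reshape(480,640,3).round(1)
print("tool-frame points, u=260..272 col 268, col 378")
for vv in (274,276,278,280,282,286,292,300,320,350,365): print(vv,T[vv,262],T[vv,268],T[vv,273],T[vv,372],T[vv,380])
print("rod",T[338,320],"block",T[300,160],T[293,160],"plate",T[390,320],T[410,320],T[285,60])
s=load("scene5.npz");S=cloud(s);TS=Rt.inv().apply((S-q["ee_pos"]).reshape(-1,3))*1000
m=(abs(TS[:,0])<110)&(abs(TS[:,1])<60)&(TS[:,2]>-120)&(S.reshape(-1,3)[:,2]>.14)
t=TS[m];print(len(t))
for lo in range(-120,20,10):
    k=t[(t[:,2]>=lo)&(t[:,2]<lo+10)]
    if len(k): print(lo,len(k),k.min(0).round(),k.max(0).round())
E
```

```text
tool-frame points, u=260..272 col 268, col 378
274 [-29.7 -10.4 -16.8] [-26.8 -10.3 -16.3] [-24.4 -10.  -15.5] [35.  19.1 57.6] [40.8 19.4 58.2]
276 [-29.7  -9.3 -16.6] [-26.9  -8.8 -15.4] [-24.5  -8.6 -14.7] [35.1 20.6 57.6] [40.8 20.6 57.3]
278 [-28.6 -11.1 -23.6] [-27.1  -7.6 -15. ] [-24.5  -7.7 -15.1] [35.  21.9 57. ] [40.9 22.2 57.5]
280 [-28.  -11.6 -27.3] [-26.9  -7.2 -16.6] [-24.6  -6.6 -15.2] [35.1 23.5 57.1] [ 27.  -10.7 -24.7]
282 [-28.1 -10.6 -27.2] [-25.9  -9.  -23.3] [-23.4  -9.1 -23.5] [ 23.4  -9.2 -23.7] [ 27.1  -9.6 -24.5]
286 [-27.5 -10.1 -30.8] [-25.1  -9.1 -28.4] [-22.6  -9.7 -29.7] [ 22.7  -9.7 -29.3] [ 26.5  -9.2 -28.5]
292 [-27.   -8.9 -34.8] [-24.1  -9.6 -36.1] [-22.5  -7.5 -31.5] [ 22.1  -9.  -34.5] [ 25.4  -9.6 -36. ]
300 [-25.6  -9.3 -43.7] [-23.1  -9.1 -43.3] [-22.7  -3.4 -31.3] [ 22.1  -5.6 -35.8] [ 24.3  -9.3 -43.6]
320 [-23.1  -9.1 -60.9] [-22.8  -2.3 -48.4] [-22.7   5.1 -35. ] [ 22.3   3.5 -37.8] [ 22.2  -8.1 -58.9]
350 [ -14.8  -27.1 -108.8] [ -13.1  -28.2 -110.3] [ -12.   -27.8 -109.7] [  11.7  -28.3 -110.4] [  13.6  -28.3 -110.5]
365 [-22.5   4.6 -71.4] [-29.7  43.1 -18.2] [-27.1  43.7 -17.2] [ 49.3 140.8 117.4] [ 22.3   7.9 -66.7]
rod [  -0.7  -31.7 -110.1] block [ -41.8  -37.6 -104.3] [ -43.4  -37.8 -100.5] plate [  -0.6  -24.1 -120.1] [  -0.6  -25.4 -128.1] [-82.9 -36.4 -96.3]
930
-120 525 [ -91.  -39. -120.] [  95.   37. -110.]
-110 257 [ -85.  -40. -110.] [  89.   36. -100.]
-100 117 [ -84.  -39. -100.] [ 89.  35. -90.]
-90 3 [-33. -13. -81.] [-25. -12. -80.]
-80 10 [-31. -13. -77.] [-21.   4. -71.]
-70 14 [-30. -13. -70.] [-20.   7. -61.]
-60 3 [-24. -10. -60.] [-23.  -7. -57.]
-30 1 [-37. -28. -23.] [-37. -28. -23.]
```

View pics/scene5.png

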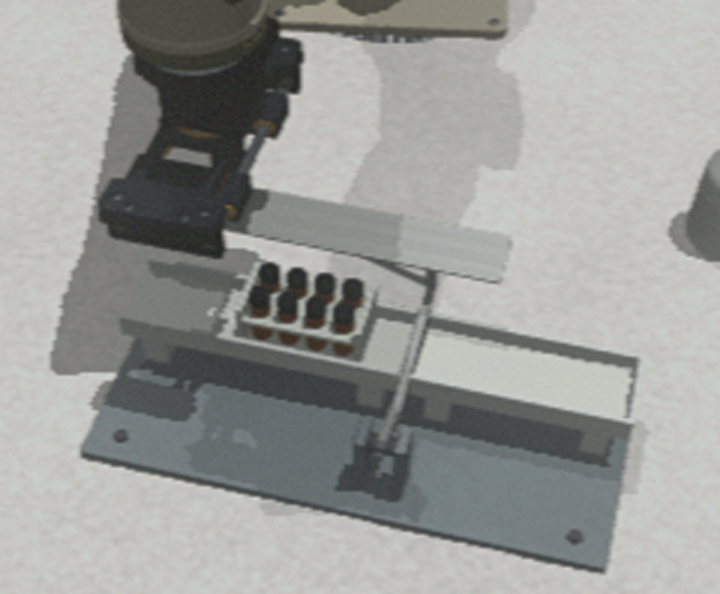

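Both the wrist and the scene depth put the gripper about 31 mm higher than the nominal TCP data. The fingertips are really about 23 mm above the reported TCP, and the body is 70 mm above the tips as specified. That explains the missing contact. I'll go on the measured tip height (tip z ≈ TCP z + 23) and watch the force and the bar.

Emit:
{"name": "apply_moves", "arguments": {
  "increments": [
    {"grip": 123, "xyz": [1, 0, 5], "rotation": [0, 0, 0]},
    {"grip": 123, "xyz": [1, 0, 10], "rotation": [0, 0, 0]},
    {"grip": 123, "xyz": [1, 0, 15], "rotation": [0, 0, 0]},
    {"grip": 123, "xyz": [1, 0, 20], "rotation": [0, 0, 0]},
    {"grip": 123, "xyz": [1, 0, 24], "rotation": [0, 0, 0]}
  ]
}}

```text
time: 3.45
ee_pos: [0.498, -0.1079, 0.0931]
eef_rot: [0.994, -0.105, -0.002, -0.001]
ft_force: [-1.5, -0.3, 3.4]
width: 0.045
```

```bash
cat > chk.py <<'E'
import sys
from h import *
from bench import viewer,r
from st import tgt
n=sys.argv[1]
c=viewer.camera("top");np.savez(f"topc{n}.npz",**c);P=cloud(c)
D=(P-O)*1000; cx=D@EX;cy=D@EY;cz=D[...,2]
m=(cx>10)&(cx<48)&(cy>38)&(cy<84)&(cz>80)&(cz<145)&(abs(c["img"].astype(int).sum(-1)-250)<90)
if m.sum()>20:
    a=np.polyfit(cy[m],cz[m],1);print("bar: n",m.sum(),"slope",a[0].round(3),"gate~",round(np.arctan(11/39)-np.arctan(a[0]),3),"z at y=60",np.polyval(a,60).round(1))
im=cv2.resize(c["img"][140:275,215:410],None,fx=4,fy=4,interpolation=cv2.INTER_CUBIC);cv2.imwrite(f"pics/topc{n}.png",np.clip(im*1.5,0,255).astype(np.uint8))
if len(sys.argv)>2: tgt(float(sys.argv[2]),30,float(sys.argv[3]),-1)
E
python3 chk.py 1 -150 70
```

```text
bar: n 326 slope 0.112 gate~ 0.163 z at y=60 115.7
t 3.5 tcp chute [-150.7   30.4   92.7] shift [ 0.5 -0.7 22.7] rot [-0.1  0.2 -0.2] F [-0.   1.4  1.6] w 44.9 j [ 0.6   0.22 -0.53  1.87  0.12  1.09 -0.18]
```

View pics/topc1.png

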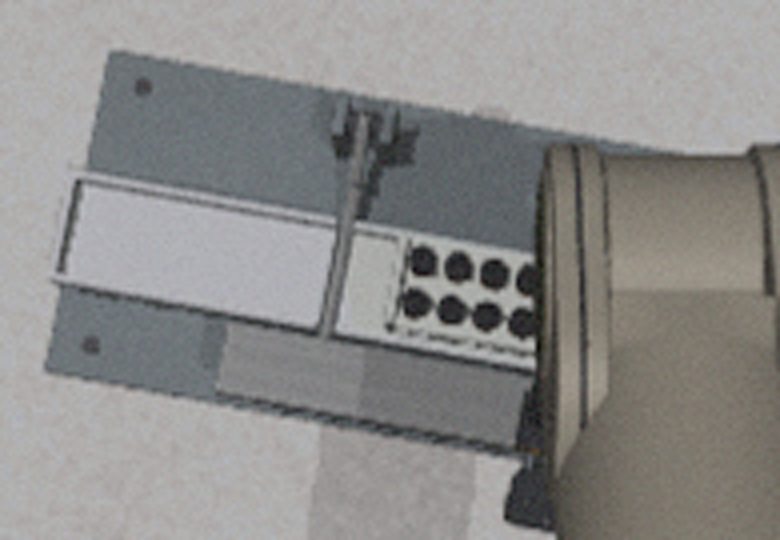

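The bar is now moving (z at y=60 ≈ 115.7), which confirms tip = TCP + 23 mm. I'll press the rest of the way.

Emit:
{"name": "apply_moves", "arguments": {
  "increments": [
    {"grip": 123, "xyz": [0, 0, 6], "rotation": [0, 0, 0]},
    {"grip": 123, "xyz": [0, 0, 12], "rotation": [0, 0, 0]},
    {"grip": 123, "xyz": [0, 0, 18], "rotation": [0, 0, 0]},
    {"grip": 123, "xyz": [0, 0, 23], "rotation": [0, 0, 0]},
    {"grip": 123, "xyz": [0, 0, 23], "rotation": [0, 0, 0]}
  ]
}}

```text
time: 4.12
ee_pos: [0.4975, -0.1078, 0.0693]
eef_rot: [0.994, -0.105, -0.002, -0.001]
ft_force: [-3.5, 0.8, 5.7]
width: 0.0449
```

```bash
python3 chk.py 2 -135 69; python3 look.py 6 wrist
```

```text
bar: n 306 slope 0.005 gate~ 0.27 z at y=60 91.7
t 4.175 tcp chute [-150.6   30.7   69.5] shift [  0.7 -15.6   0.5] rot [-0.1  0.2 -0.2] F [-3.5  1.4  5.1] w 45.2 j [ 0.6   0.24 -0.52  1.89  0.14  1.05 -0.2 ]
```

View pics/topc2.png

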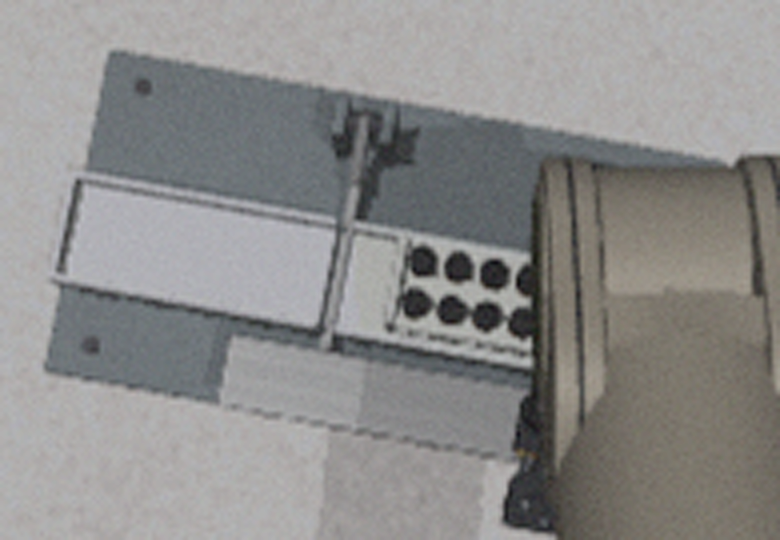

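View pics/wrist6.png

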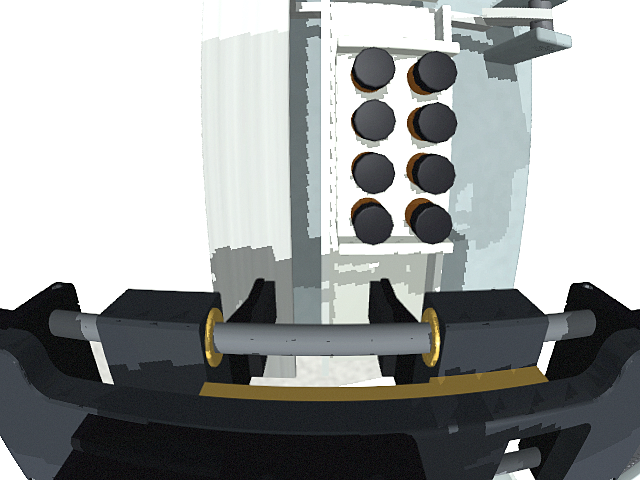

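The gate is at about 0.27 rad, and the bar is level at z≈92. I'll check the blade depth in the slot.

```bash
python3 - <<'E'
from h import *
for f in ["top0.npz","topc2.npz"]:
    D=(cloud(load(f))-O)*1000;cx=D@EX;cy=D@EY;cz=D[...,2]
    for y in (-20,-10,0,10,20):
        m=(abs(cx+.5)<2.2)&(abs(cy-y)<5); print(f,y,m.sum(),np.percentile(cz[m],[10,50,90]).round(1) if m.sum() else None)
W=load("topc2.npz");
E
python3 - <<'E'
from h import *
c=load("topc2.npz");print([tuple(int(t) for t in proj(c,toworld(0,y,60))) for y in (-20,0,20)])
u,v=map(int,proj(c,toworld(0,0,60)));D=(cloud(c)-O)*1000
print(D[v,u-6:u+7,2].round(0))
im=cv2.resize(c["img"][180:240,280:345],None,fx=9,fy=9,interpolation=cv2.INTER_NEAREST);cv2.imwrite("pics/slot.png",np.clip(im*1.7,0,255).astype(np.uint8))
E
```

```text
top0.npz -20 12 [13.2 64.4 67.9]
top0.npz -10 11 [ 8.9 66.3 70.5]
top0.npz 0 12 [12.1 71.8 76.1]
top0.npz 10 11 [11.6 74.  76.1]
top0.npz 20 10 [11.4 76.3 81.1]
topc2.npz -20 10 [40.6 46.5 49.5]
topc2.npz -10 8 [34.  45.3 49.7]
topc2.npz 0 9 [44.4 47.8 50.9]
topc2.npz 10 7 [45.3 47.2 49.4]
topc2.npz 20 10 [38.5 47.  50.4]
[(300, 201), (298, 209), (296, 218)]
[58. 59. 60. 60. 64.  9. 45. 46. 44. 62. 59. 58. 64.]
```

View pics/slot.png

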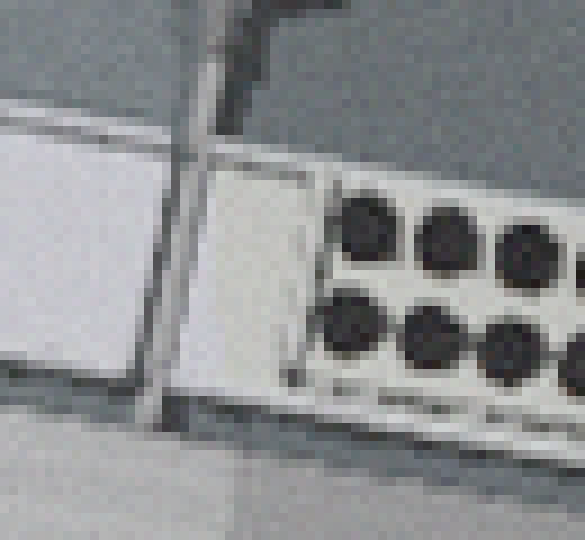

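The blade top is at z≈47, which is 13 mm below the floor. Now I'll slide and push along tool -y at about 30 mm/s.

Emit:
{"name": "apply_moves", "arguments": {
  "increments": [
    {"grip": 123, "xyz": [0, -3, 0], "rotation": [0, 0, 0]},
    {"grip": 123, "xyz": [0, -6, 0], "rotation": [0, 0, 0]},
    {"grip": 123, "xyz": [0, -9, 0], "rotation": [0, 0, 0]},
    {"grip": 123, "xyz": [0, -12, 0], "rotation": [0, 0, 0]},
    {"grip": 123, "xyz": [0, -15, 0], "rotation": [0, 0, 0]}
  ]
}}

```text
time: 4.85
ee_pos: [0.5008, -0.093, 0.0697]
eef_rot: [0.994, -0.105, -0.002, -0.001]
ft_force: [-0.2, -3.9, 4.7]
width: 0.045
```

```bash
python3 chk.py 3 -115 69.5
```

```text
bar: n 301 slope -0.001 gate~ 0.276 z at y=60 92.2
t 4.9 tcp chute [-135.    30.6   69.7] shift [  0.5 -20.    0.2] rot [-0.1  0.2 -0.2] F [-1.1 -3.2  4. ] w 45.0 j [ 0.58  0.25 -0.53  1.89  0.14  1.05 -0.23]
```

Emit:
{"name": "apply_moves", "arguments": {
  "increments": [
    {"grip": 123, "xyz": [0, -4, 0], "rotation": [0, 0, 0]},
    {"grip": 123, "xyz": [0, -8, 0], "rotation": [0, 0, 0]},
    {"grip": 123, "xyz": [0, -12, 0], "rotation": [0, 0, 0]},
    {"grip": 123, "xyz": [0, -16, 0], "rotation": [0, 0, 0]},
    {"grip": 123, "xyz": [0, -20, 0], "rotation": [0, 0, 0]}
  ]
}}

```text
time: 5.52
ee_pos: [0.505, -0.0727, 0.0696]
eef_rot: [0.995, -0.105, -0.002, -0.001]
ft_force: [-1.6, -4.7, 5.0]
width: 0.0449
```

```bash
python3 chk.py 4 -95 69.5; python3 look.py 7 wrist
```

```text
bar: n 306 slope 0.014 gate~ 0.261 z at y=60 91.9
t 5.575 tcp chute [-114.1   30.7   69.7] shift [  0.6 -19.1   0.2] rot [-0.1  0.2 -0.1] F [-0.8 -3.3  4.2] w 45.3 j [ 0.55  0.25 -0.55  1.89  0.15  1.05 -0.27]
```

View pics/wrist7.png

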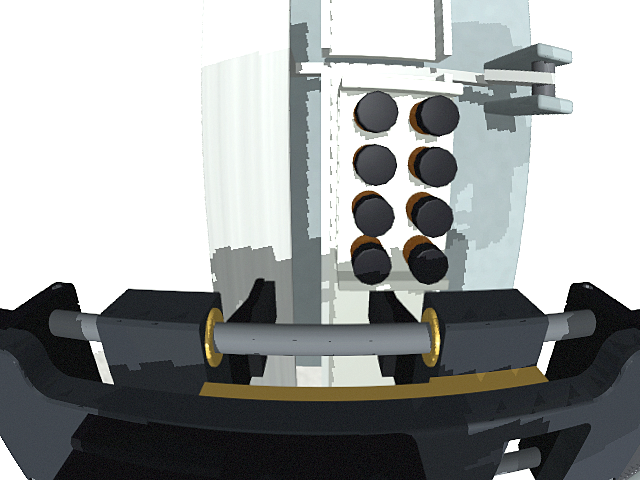

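The rack is being pushed: its rear plate is at the finger tip (row ~285), and it sits flat and square between the walls. I'll continue.

Emit:
{"name": "apply_moves", "arguments": {
  "increments": [
    {"grip": 123, "xyz": [0, -4, 0], "rotation": [0, 0, 0]},
    {"grip": 123, "xyz": [0, -8, 0], "rotation": [0, 0, 0]},
    {"grip": 123, "xyz": [0, -12, 0], "rotation": [0, 0, 0]},
    {"grip": 123, "xyz": [0, -16, 0], "rotation": [0, 0, 0]},
    {"grip": 123, "xyz": [0, -20, 0], "rotation": [0, 0, 0]}
  ]
}}

```text
time: 6.25
ee_pos: [0.5093, -0.0522, 0.0697]
eef_rot: [0.995, -0.104, -0.002, -0.001]
ft_force: [-0.7, -4.9, 4.2]
width: 0.045
```

```bash
python3 chk.py 5 -75 69.5; python3 look.py 8 wrist
```

```text
bar: n 306 slope 0.014 gate~ 0.261 z at y=60 92.0
t 6.3 tcp chute [-93.2  30.6  69.8] shift [  0.6 -18.2   0.3] rot [-0.1  0.2 -0.1] F [-1.  -2.6  3.5] w 44.9 j [ 0.52  0.26 -0.56  1.88  0.15  1.05 -0.31]
```

View pics/wrist8.png

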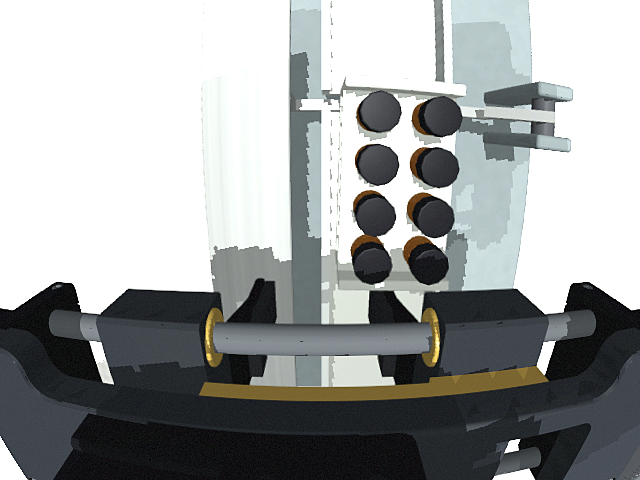

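The rack's front has passed over the slot, the blade is down, and everything is steady.

Emit:
{"name": "apply_moves", "arguments": {
  "increments": [
    {"grip": 123, "xyz": [0, -4, 0], "rotation": [0, 0, 0]},
    {"grip": 123, "xyz": [0, -8, 0], "rotation": [0, 0, 0]},
    {"grip": 123, "xyz": [0, -12, 0], "rotation": [0, 0, 0]},
    {"grip": 123, "xyz": [0, -16, 0], "rotation": [0, 0, 0]},
    {"grip": 123, "xyz": [0, -20, 0], "rotation": [0, 0, 0]}
  ]
}}

```text
time: 6.98
ee_pos: [0.5136, -0.0318, 0.0698]
eef_rot: [0.995, -0.104, -0.002, -0.001]
ft_force: [-0.1, -4.2, 3.8]
width: 0.0452
```

```bash
python3 chk.py 6 -55 69.5
```

```text
bar: n 302 slope 0.023 gate~ 0.252 z at y=60 92.1
t 7.025 tcp chute [-72.3  30.6  69.8] shift [  0.6 -17.3   0.4] rot [-0.1  0.2 -0. ] F [-1.2 -4.1  3. ] w 45.2 j [ 0.48  0.26 -0.57  1.87  0.16  1.05 -0.36]
```

Emit:
{"name": "apply_moves", "arguments": {
  "increments": [
    {"grip": 123, "xyz": [0, -4, 0], "rotation": [0, 0, 0]},
    {"grip": 123, "xyz": [0, -8, 0], "rotation": [0, 0, 0]},
    {"grip": 123, "xyz": [0, -12, 0], "rotation": [0, 0, 0]},
    {"grip": 123, "xyz": [0, -16, 0], "rotation": [0, 0, 0]},
    {"grip": 123, "xyz": [0, -20, 0], "rotation": [0, 0, 0]}
  ]
}}

```text
time: 7.65
ee_pos: [0.5178, -0.0113, 0.0698]
eef_rot: [0.995, -0.103, -0.002, -0.002]
ft_force: [0.6, -4.6, 5.3]
width: 0.0448
```

```bash
python3 chk.py 7 -35 69.5; python3 look.py 9 wrist
```

```text
bar: n 305 slope 0.016 gate~ 0.259 z at y=60 92.5
t 7.7 tcp chute [-51.3  30.7  69.9] shift [  0.7 -16.3   0.4] rot [-0.2  0.2  0. ] F [-1.  -3.4  4.6] w 45.1 j [ 0.45  0.27 -0.58  1.87  0.17  1.06 -0.4 ]
```

View pics/wrist9.png

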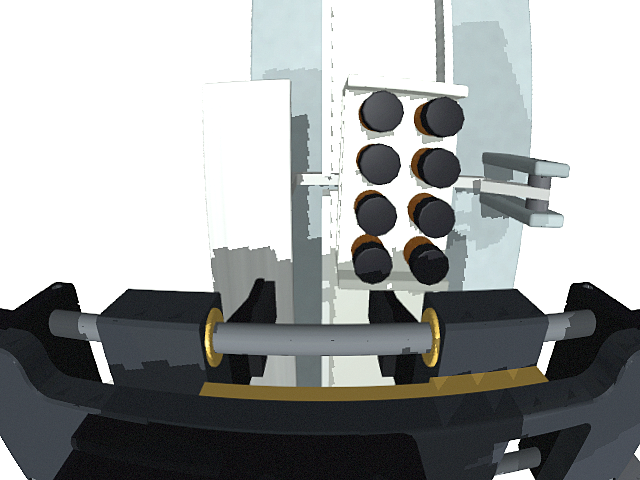

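The rack is halfway over the slot with a slight yaw (about 2°, within the wall clearance). I'll continue.

Emit:
{"name": "apply_moves", "arguments": {
  "increments": [
    {"grip": 123, "xyz": [0, -4, 0], "rotation": [0, 0, 0]},
    {"grip": 123, "xyz": [0, -8, 0], "rotation": [0, 0, 0]},
    {"grip": 123, "xyz": [0, -12, 0], "rotation": [0, 0, 0]},
    {"grip": 123, "xyz": [0, -16, 0], "rotation": [0, 0, 0]},
    {"grip": 123, "xyz": [0, -20, 0], "rotation": [0, 0, 0]}
  ]
}}

```text
time: 8.38
ee_pos: [0.522, 0.0091, 0.0699]
eef_rot: [0.995, -0.103, -0.002, -0.002]
ft_force: [-0.1, -4.0, 3.1]
width: 0.045
```

```bash
python3 chk.py 8 -15 69.5
```

```text
bar: n 185 slope -0.027 gate~ 0.302 z at y=60 92.5
t 8.425 tcp chute [-30.5  30.7  70. ] shift [  0.7 -15.5   0.6] rot [-0.2  0.2  0. ] F [-0.7 -3.7  3.5] w 45.1 j [ 0.42  0.28 -0.59  1.85  0.17  1.06 -0.45]
```

Emit:
{"name": "apply_moves", "arguments": {
  "increments": [
    {"grip": 123, "xyz": [0, -4, 0], "rotation": [0, 0, 0]},
    {"grip": 123, "xyz": [0, -8, 0], "rotation": [0, 0, 0]},
    {"grip": 123, "xyz": [0, -12, 0], "rotation": [0, 0, 0]},
    {"grip": 123, "xyz": [0, -16, 0], "rotation": [0, 0, 0]},
    {"grip": 123, "xyz": [0, -20, 0], "rotation": [0, 0, 0]}
  ]
}}

```text
time: 9.05
ee_pos: [0.5262, 0.0296, 0.07]
eef_rot: [0.995, -0.103, -0.002, -0.002]
ft_force: [-0.8, -4.1, 4.1]
width: 0.0452
```

```bash
python3 chk.py 9 14 69.5; python3 look.py 10 wrist
```

```text
t 9.1 tcp chute [-9.5 30.9 70.1] shift [  0.9 -23.5   0.7] rot [-0.2  0.2  0.1] F [-1.1 -3.4  4.1] w 44.8 j [ 0.39  0.29 -0.6   1.84  0.18  1.06 -0.49]
```

View pics/wrist10.png

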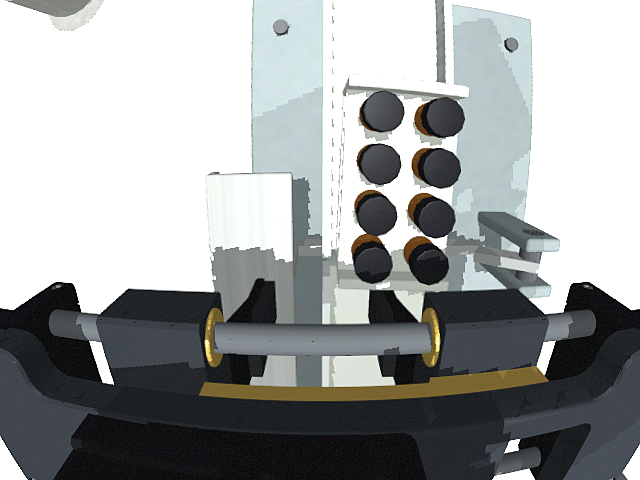

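Emit:
{"name": "apply_moves", "arguments": {
  "increments": [
    {"grip": 123, "xyz": [0, -4, 0], "rotation": [0, 0, 0]},
    {"grip": 123, "xyz": [0, -8, 0], "rotation": [0, 0, 0]},
    {"grip": 123, "xyz": [0, -12, 0], "rotation": [0, 0, 0]},
    {"grip": 123, "xyz": [0, -16, 0], "rotation": [0, 0, 0]},
    {"grip": 123, "xyz": [0, -20, 0], "rotation": [0, 0, 0]}
  ]
}}

```text
time: 9.78
ee_pos: [0.5304, 0.0501, 0.0702]
eef_rot: [0.995, -0.102, -0.002, -0.002]
ft_force: [-0.8, -4.6, 4.6]
width: 0.0451
```

Emit:
{"name": "apply_moves", "arguments": {
  "increments": [
    {"grip": 123, "xyz": [0, -3, 0], "rotation": [0, 0, 0]},
    {"grip": 123, "xyz": [0, -5, 0], "rotation": [0, 0, 0]},
    {"grip": 123, "xyz": [0, -6, 0], "rotation": [0, 0, 0]},
    {"grip": 123, "xyz": [0, -6, 0], "rotation": [0, 0, 0]}
  ]
}}

```text
time: 10.28
ee_pos: [0.5317, 0.0562, 0.0702]
eef_rot: [0.995, -0.102, -0.002, -0.002]
ft_force: [-0.9, -2.8, 4.3]
width: 0.045
```

```bash
python3 chk.py 10 14 69.5; python3 look.py 11 wrist scene
```

```text
t 10.325 tcp chute [16.9 30.9 70.2] shift [0.9 2.9 0.7] rot [-0.3  0.2  0.1] F [-0.2 -3.3  3.8] w 44.9 j [ 0.35  0.31 -0.61  1.82  0.2   1.07 -0.54]
```

View pics/wrist11.png

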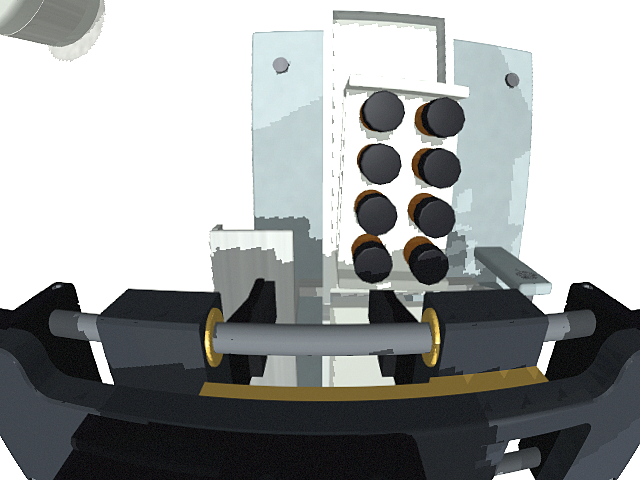

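View pics/scene11.png

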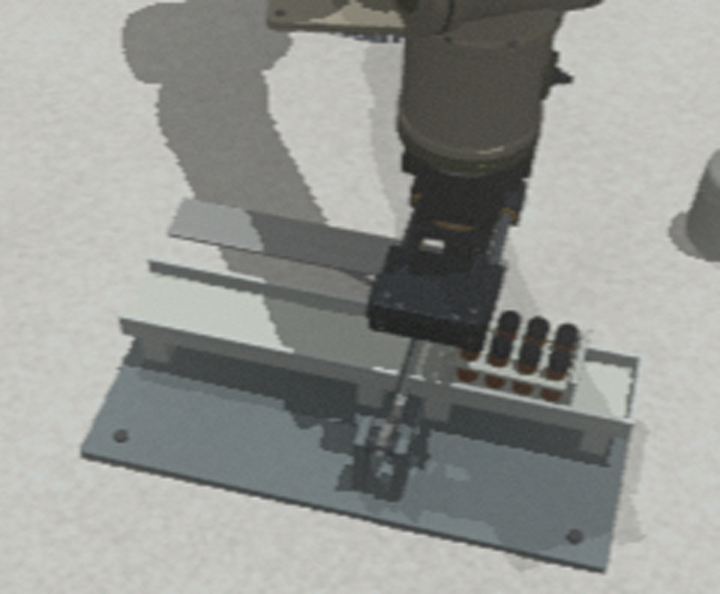

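```bash
python3 - <<'E'
from h import *
w=load("wrist11.npz");f=240/np.tan(np.radians(float(w["vertical_fov"]))/2);R=cv2.Rodrigues(w["rvec"])[0];C=-R.T@w["tvec"]
def wz(u,v,z):
    a=u-float(w["cx"]);b=v-float(w["cy"]);rr=np.hypot(a,b);t=rr/f
    d=R.T@np.array([a/rr*np.sin(t),b/rr*np.sin(t),np.cos(t)]);return tochute(C+d*(z-C[2])/d[2])
for p in [(383,111),(441,118),(372,264),(428,264)]: print("cap",wz(*p,.118))
for p in [(338,283),(450,290)]: print("rear plate top edge",wz(*p,.108))
E
```

```text
cap [102.9   8.7 118. ]
cap [101.5 -13.7 118. ]
cap [ 43.7  11.  118. ]
cap [ 43.6 -12.  118. ]
rear plate top edge [ 31.4  24.  108. ]
rear plate top edge [ 27.4 -27.  108. ]
```

The rack centre is at x≈+73 and its rear at ≈+27, so it is well past the slot (+5). I'll back the finger off 4 mm with the bar still down, then let the bar up smoothly.

Emit:
{"name": "apply_moves", "arguments": {
  "increments": [
    {"grip": 123, "xyz": [0, 2, 0], "rotation": [0, 0, 0]},
    {"grip": 123, "xyz": [0, 4, 0], "rotation": [0, 0, 0]},
    {"grip": 123, "xyz": [0, 5, 0], "rotation": [0, 0, 0]}
  ]
}}

```text
time: 10.8
ee_pos: [0.5308, 0.0519, 0.0704]
eef_rot: [0.995, -0.102, -0.001, -0.003]
ft_force: [0.4, 4.0, 4.5]
width: 0.0454
```

Emit:
{"name": "apply_moves", "arguments": {
  "increments": [
    {"grip": 123, "xyz": [0, 0, -5], "rotation": [0, 0, 0]},
    {"grip": 123, "xyz": [0, 0, -11], "rotation": [0, 0, 0]},
    {"grip": 123, "xyz": [0, 0, -17], "rotation": [0, 0, 0]},
    {"grip": 123, "xyz": [0, 0, -23], "rotation": [0, 0, 0]},
    {"grip": 123, "xyz": [0, 0, -29], "rotation": [0, 0, 0]}
  ]
}}

```text
time: 11.42
ee_pos: [0.5307, 0.0516, 0.0997]
eef_rot: [0.995, -0.102, -0.002, -0.003]
ft_force: [2.3, -0.1, 1.6]
width: 0.0449
```

Emit:
{"name": "apply_moves", "arguments": {
  "increments": [
    {"grip": 123, "xyz": [0, 0, -6], "rotation": [0, 0, 0]},
    {"grip": 123, "xyz": [0, 0, -12], "rotation": [0, 0, 0]},
    {"grip": 123, "xyz": [0, 0, -20], "rotation": [0, 0, 0]},
    {"grip": 123, "xyz": [0, 0, -35], "rotation": [0, 0, 0]},
    {"grip": 123, "xyz": [0, 0, -55], "rotation": [0, 0, 0]}
  ]
}}

```text
time: 12.05
ee_pos: [0.5305, 0.0513, 0.1555]
eef_rot: [0.995, -0.102, -0.002, -0.003]
ft_force: [0.4, 0.5, -0.1]
width: 0.0449
```

```bash
python3 look.py 12 wrist; python3 -c "
from st import tgt
tgt(-150,60,240,-1)"
```

```text
t 12.1 tcp chute [ 12.5  29.7 158.4] shift [-30.7 161.9 -82.5] rot [-0.3  0.1  0.1] F [0.7 0.4 2.6] w 45.2 j [ 0.38  0.22 -0.63  1.73  0.13  1.24 -0.48]
```

View pics/wrist12.png

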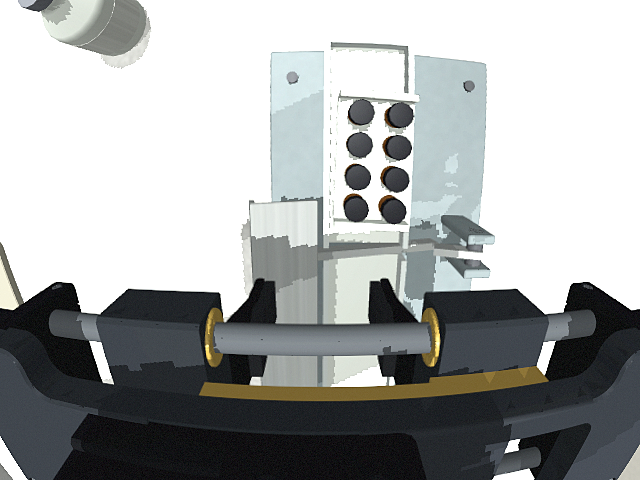

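The gate is up behind the rack, with the blade line at row ~250 and the rack's rear edge at row ~225. I'll raise the arm further and move it away towards -x of the chute so the top camera can see.

Emit:
{"name": "apply_moves", "arguments": {
  "increments": [
    {"grip": 123, "xyz": [0, 0, -25], "rotation": [0, 0, 0]},
    {"grip": 123, "xyz": [0, 0, -50], "rotation": [0, 0, 0]},
    {"grip": 123, "xyz": [0, 40, -75], "rotation": [0, 0, 0]},
    {"grip": 123, "xyz": [0, 80, -80], "rotation": [0, 0, 0]},
    {"grip": 123, "xyz": [0, 120, -80], "rotation": [0, 0, 0]}
  ]
}}

```text
time: 12.72
ee_pos: [0.5074, -0.0674, 0.2387]
eef_rot: [0.995, -0.102, 0.0, -0.003]
ft_force: [0.1, -0.1, -0.8]
width: 0.0449
```

Emit:
{"name": "apply_moves", "arguments": {
  "increments": [
    {"grip": 123, "xyz": [0, 45, 0], "rotation": [0, 0, 0]},
    {"grip": 123, "xyz": [0, 90, 0], "rotation": [0, 0, 0]},
    {"grip": 123, "xyz": [0, 130, 0], "rotation": [0, 0, 0]},
    {"grip": 123, "xyz": [0, 150, 0], "rotation": [0, 0, 0]},
    {"grip": 123, "xyz": [0, 150, 0], "rotation": [0, 0, 0]}
  ]
}}

```text
time: 13.35
ee_pos: [0.4769, -0.2147, 0.2378]
eef_rot: [0.995, -0.103, 0.0, -0.003]
ft_force: [0.7, 1.0, -0.2]
width: 0.045
```

```bash
python3 chk.py 13 -150 240; python3 look.py 13 scene; python3 - <<'E'
from h import *
D0=cloud(load("top0.npz"));D=cloud(load("topc13.npz"))
for n,(u,v) in dict(bottle=(181,296),jar=(147,242),beaker=(470,187)).items():
    a=load("top0.npz")["img"][v-22:v+22,u-25:u+25].astype(int);b=load("topc13.npz")["img"][v-22:v+22,u-25:u+25].astype(int);print(n,abs(a-b).mean())
D=(D-O)*1000;cx=D@EX;cy=D@EY;cz=D[...,2]
for y in (-20,0,20):
    m=(abs(cx+.5)<2.2)&(abs(cy-y)<5);print("blade",y,np.percentile(cz[m],[50,90]))
E
```

```text
bar: n 291 slope 0.204 gate~ 0.074 z at y=60 133.7
t 13.4 tcp chute [-257.9   28.8  237.9] shift [  -0.9 -107.9   -1.4] rot [-0.4 -0.   0.2] F [ 0.   1.  -0.7] w 45.3 j [ 0.72  0.11 -0.41  1.65  0.04  1.39  0.1 ]
bottle 7.930151515151515
jar 8.274242424242424
beaker 31.557727272727274
blade -20 [64.14681397 66.40351652]
blade 0 [71.53645481 73.81119969]
blade 20 [76.76664667 78.55701116]
```

View pics/topc13.png

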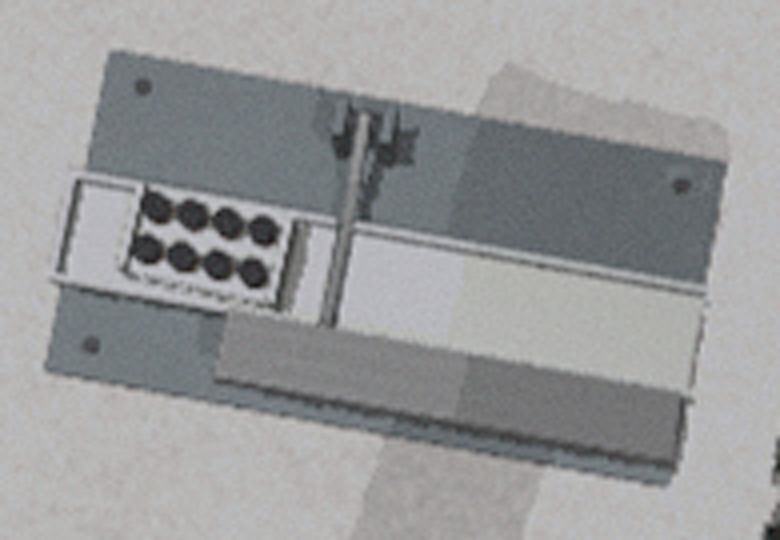

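View pics/scene13.png

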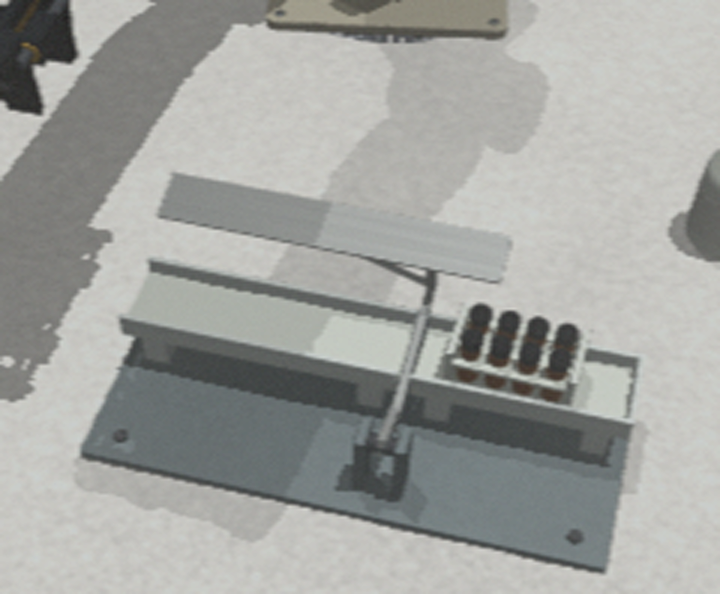

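The gate is closed (blade 64–77 mm, as at the start) and the rack is flat beyond it. The beaker patch of the image differs, possibly because the arm is in the way, so I'll check it in the full pictures.

```bash
python3 - <<'E'
from h import *
a=load("scene0.npz")["img"];b=load("scene13.npz")["img"]
t=load("topc13.npz")["img"]
cv2.imwrite("pics/fin.png",np.clip(np.hstack([cv2.resize(a[150:320,80:240],None,fx=2,fy=2),cv2.resize(b[150:320,80:240],None,fx=2,fy=2)])*1.5,0,255).astype(np.uint8))
cv2.imwrite("pics/fint.png",np.clip(t*1.5,0,255).astype(np.uint8))
E
```

```text
(no output)
```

View pics/fin.png

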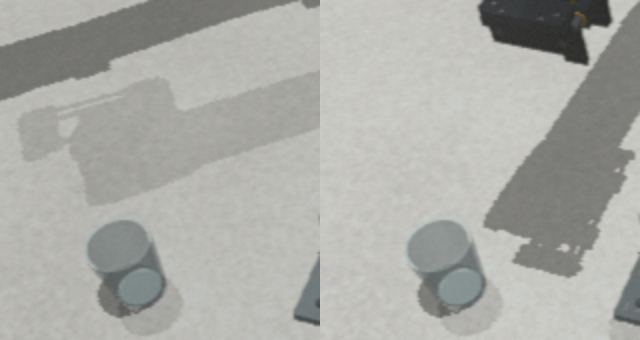

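View pics/fint.png

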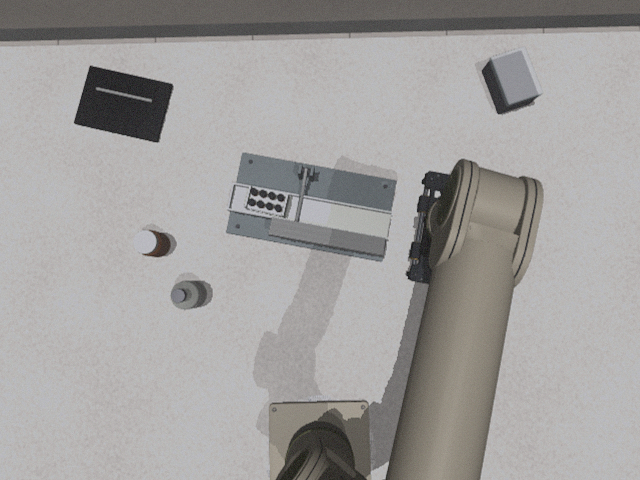

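The arm simply hides the beaker from the top camera. In the scene view, the beaker stands exactly where it was, and the jar and bottle are unmoved too. I'm handing in.

```bash
python3 -c "
from bench import r
print(r.close_job())"
```

```text
the job is handed in; nothing more can be done
None
```

The rack is past the gate and the gate has closed behind it. I handed the job in at about 13.5 s with the robot clear of everything.

**What I did:** One fingertip pressed the bar down to about 0.26–0.27 rad. The blade top then read about 13 mm below the chute floor (checked once, before pushing). The other finger pushed the rack at about 30 mm/s. I backed that finger off 5 mm and then let the bar up smoothly.

**Last checks:**
- **Rack:** it lies flat in the chute, turned about 2° within the wall clearance. Its centre is at x ≈ +73 mm and its rear at about +27 mm, roughly 20 mm clear of the slot.
- **Gate:** the blade top and the bar are back at their starting heights, about 64–77 mm and 133.7 mm at y = 60 mm.
- **Forces:** the wrist force readings stayed within about 7 N.
- **Bystanders:** the beaker, jar and bottle are where they stood.

**What disagreed:**
- **Fingertip height:** the fingertips were about 23 mm above the reported TCP, not 8 mm ahead of it. I noticed when the bar did not move where contact was expected, and worked from the height measured in the depth images.
- **Gate angle:** the estimate from the bar's slope is noisy. It gave 0.07 rad at the end and one reading of 0.30 while pushing. The measured bar heights show the gate closed at the end and the bar steady at about 92 mm during the push. In the last stretch the arm hid the bar from the top camera, so there I relied on the steady fingertip height and force.
- **Beaker:** the arm hid it from the top camera at the end, so I confirmed its place in the scene camera only.

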